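# Turn the drained pot up and slide it under the parts dispenser

## Robot

A 6-joint arm with a two-finger parallel gripper is mounted at the origin on a cart in front of the work surface, level with it; the furniture and walls round the work are solid. World frame = base frame: x ahead of the robot, y to its left, z up, the work surface at z = 0. Lengths are in mm, angles in rad, forces in N, time in s.
With the tool pointing down it reaches from about 350 to 775 mm from the base axis. Payload 7.3 kg.
Tool frame: the origin (TCP) lies at the very end of the fingers, on their centre line; the grasp point (between the pads) lies 19 mm behind it; z points along the fingers, y is the line along which they close (so a half turn about z gives the same grasp; the last joint's range is limited). The gripper opens to 92 mm and grips with 3 to 60 N. Pads are 19 mm wide; open, the fingers measure 130 mm over their backs; the gripper's body (75 mm by 190 mm) begins 47 mm behind the grasp point.
Start: joints at [0.956, 0.342, 1.524, -0, 1.275, -0.146], TCP at [237.195, 468.388, 189.841] pointing down, gripper open.
Joint ranges: [-2.53, 2.53], [-0.77, 2.02], [0.04, 2.7], [-1, 4.14], [0.28, 2.66], [-3.11, 3.11]. Speed limits (rad/s): [2.57, 2.57, 3.14, 3.14, 3.14, 3.14].

## Interface

Orientations are given as [roll, pitch, yaw] about the fixed x, y, z axes, in that order (R = Rz(yaw) Ry(pitch) Rx(roll)).
In Python, from plant import get_obs, vision, workorder gives the robot as it stands.
- The arm moves only by the shell command python3 -m pendant 'ROWS' [OPENING]. ROWS is a JSON object of lists of equal length, an entry for each row: "dp": the shift along the tool's x, y, z in m, a list of three; "rotation": the turn, a rotation vector about the tool's x, y, z in rad, a list of three. A call has 1 to 8 rows; each row is the pose to reach, as a shift and turn from the pose commanded when the call began, along the tool's axes at that moment; what a row does not reach only later rows make up. A row lasts 1/8 s, in which the tool goes at most 62.5 mm and 10.7 degrees, less where a joint would pass 70% of its speed; a pose out of reach is approached as far as the arm can. A call with a gripper value outside its range is refused whole. OPENING is the finger opening in m, from 0 to 0.0918, set as the call begins (- or left out, the last holds). The fingers move at their own pace and stop on an object; the grip force is fixed at half the most. Time passes only in rows, so rows that repeat a pose let the fingers close. It gives the time, the measured TCP pose, the force, the opening and the grip force at its end, in the units of the state.
- get_obs(): the state, without advancing time (a new reading comes with each control period).
- vision.capture(name): name is "scene" or "top" or "wrist"; returns a dict with "pixels" (480x640x3 uint8, red, green, blue), "vfov" (degrees; the focal length in pixels is half the picture's height over the tangent of half this angle, whatever the lens; pixels are square), "cx", "cy" (the principal point, pixels), "dist" ([k1, k2, p1, p2, k3] as OpenCV has them; the pictures are not rectified), "pose" (4x4, takes a point from camera to world coordinates); the wrist camera has in their place "T_tool_cam" (4x4, takes a point from camera to tool coordinates, whose origin is the TCP and whose axes are the flange's). Camera axes: x right, y up, looking along -z (the intrinsics and any distortion apply to the point x, -y, -z); pixel columns grow to the right and rows downward; lengths in mm; the calibration is good to about 2 mm. A picture is of the moment at which its call begins: read the wrist's pose just before it. There is no depth.
- workorder.close_job(): hands the job in; it is judged then, once.
The state is a dict: "time": time; "joint_positions": joint angles; "dq": joint speeds; "tau": joint torques, N m; "tool_pos": TCP position; "tcp_rot": TCP orientation; "contact_force": force on the tool from outside, world axes, zero at the start; "moment": the same for the moment, N m; "grip_width": finger opening in mm; "finger_force": force on a finger pad.
Only numpy, scipy, OpenCV 4.12 (cv2) and the standard library are available. Lean on these libraries where they do the work, as an engineer would, in place of code of your own. Each camera call takes 0.05 s, during which the arm holds its last target. There are 200 camera calls.

## Task

The small eight-sided metal pot was left mouth-down on the bench to drain. Turn it over so that it stands mouth-up on the open bench and let go of it, then push it along the bench in under the parts dispenser, through the gate's open side, until it rests against the stop at the back. Leave the other things on the bench where they are.

Things in the scene. Friction and masses are not known exactly. Their poses are not given: they have to be found in the camera images.
- pot: Plain aluminium pot, a regular octagon 56 mm across flats (60.6 over corners), 66 mm tall, straight sides, one end open, wall 4, floor 5 mm, about 0.22 kg. Origin: centre of the floor's outer face; own z runs from floor to mouth (down at the start). Own x, y and the 45 degree directions between are normals of its eight 23 mm wide flats; on its side it lies steadily on a flat.
- pot_mouth (a point): Centre of the pot's mouth, on its axis, 66 mm along z from the origin.
- dispenser: Grey steel parts dispenser, fixed: a low gate open at one side (to the robot's right), a closed bin on top, 177 mm tall. Origin: bench level, middle of the back stop's front face; own x points into the gate (the way to push), z up. Cheeks 84 mm apart inside from x = -72 mm to the stop; foot flanges out to y = +-66 mm, 8 mm high. With the pot home its axis is at x = -28 to -30.5 mm.
- gate (a point): Middle of the dispenser roof's lower edge over the open side, 73 mm in front of the stop and 90 mm above the bench. The bin stands flush above it, and a spout inside hangs down to 79 mm above the bench. No floor: the pot slides on the bench. The pot's near side ends some 13 to 17 mm inside this edge; an upright gripper would meet the bin, so the pushing tool must lean back out of the gate.
- tin: Bystander: closed round tin, 68 mm across, 42 mm tall; origin under its centre.
- standing_sleeve: Bystander: black sleeve standing on end, 21 mm across, 76 mm tall; origin under its centre.
- marker: Bystander: white marker pen with a cap, lying, 131 mm long (own y), 16 mm thick; origin under its centre.
- holder: Bystander: orange nozzle holder lying, 122 mm long (own y), 21 mm thick; origin under its centre.
There are look-alikes about, which are no part of the job. Several things look just like the pot: the one meant starts farthest to the robot's right.

How it is judged:
By the outcome, as a careful person would: the job done as asked, in the order asked, and still so for the second after the job is handed in, with the robot touching nothing.
It also fails if it takes over 72 s, if anything falls off the work surface, if the arm or the gripper's body presses on something with over 40 N, if the wrist force passes 120 N, or if a joint passes its speed limit or range.

## Working session

There is one attempt and no reset: what is moved stays moved. The work goes in short steps, Python scripts to look and compute and a shell command to move; the robot and the scene stay as the last step left them, time stands still between calls to the robot, and variables do not carry over. Pictures are saved under pics/ and viewed, at most 10 in all, crops included, and the job is handed in when it is done.

```bash
ls; mkdir -p pics
python3 - <<'E'
from plant import get_obs, vision
import cv2,numpy as np
for n in("scene","top"):
    c=vision.capture(n); cv2.imwrite(f"pics/{n}0.png",c["pixels"][:,:,::-1])
    print(n,c["vfov"],c["cx"],c["cy"],c["dist"],np.round(c["pose"],4).tolist())
print(get_obs())
E
```

```text
pics
scene 42.04299428469843 323.86537907068725 237.47135308626 [0.01329255 0.         0.         0.         0.        ] [[0.7231, -0.307, 0.6187, 1396.8781], [0.6905, 0.3422, -0.6373, -690.7294], [-0.0161, 0.8881, 0.4594, 683.8958], [0.0, 0.0, 0.0, 1.0]]
top 57.51899504647993 320.7152181782871 236.6118637278451 [-0.09876553  0.          0.          0.          0.        ] [[0.0012, 0.9959, -0.0904, 523.5749], [-0.9999, -0.0003, -0.0169, 101.8882], [-0.0169, 0.0905, 0.9958, 981.9091], [0.0, 0.0, 0.0, 1.0]]
{'time': 0.1, 'joint_positions': array([ 9.56001176e-01,  3.42613648e-01,  1.52491353e+00,  1.66909174e-05,
        1.27542619e+00, -1.45983951e-01]), 'dq': array([ 9.51152476e-05, -2.81928541e-03, -2.19086479e-03, -3.06223327e-04,
       -4.30557692e-05,  4.03981580e-04]), 'tau': array([ 1.29267861e-03, -4.32005811e+01, -2.44695157e+01,  7.18152174e-02,
        5.25956182e-02, -5.65452615e-05]), 'tool_pos': array([236.93312659, 468.02786903, 189.23773553]), 'tcp_rot': array([-3.14024873e+00, -2.13729539e-04,  2.67277644e+00]), 'contact_force': array([ 0.29712769,  0.0423087 , -0.15552545]), 'moment': array([-0.01729453,  0.02925405, -0.06315418]), 'finger_force': 0.0, 'grip_width': 91.61641891849133}
```

View pics/scene0.png

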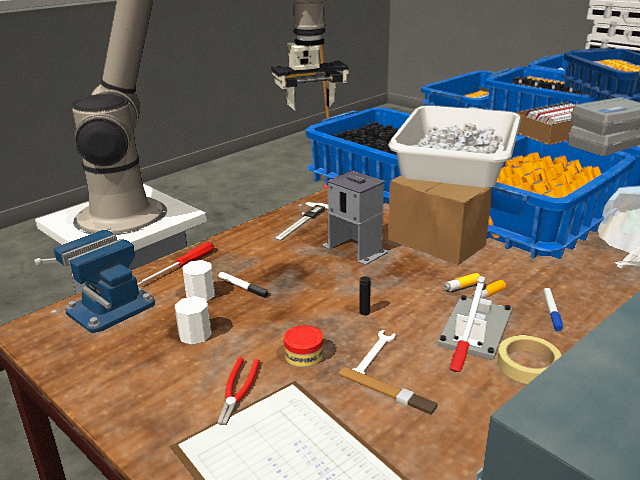

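View pics/top0.png

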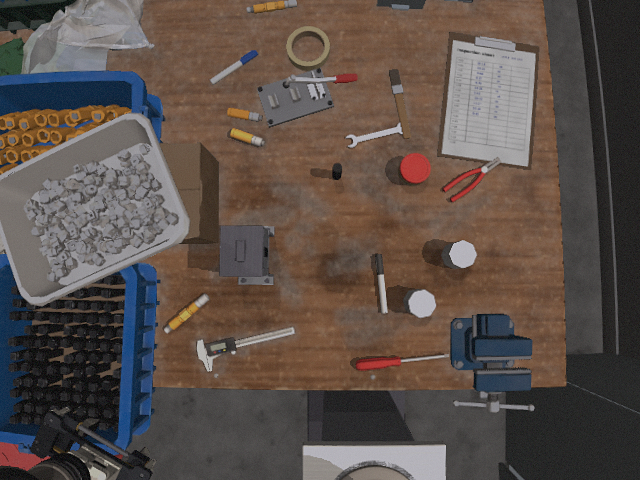

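Candidates for the pot: top view A (461,254) / scene (193,320), and B at top (420,303) / scene (199,282). Both are mouth-down octagons. Image right in the top view is −y, the robot's right, so I choose A. The dispenser is at top (246,251), with its open side facing right.

```bash
cat > h.py <<'E'
import cv2,numpy as np
from plant import get_obs, vision
from scipy.spatial.transform import Rotation as R
def cam(n):
    o=get_obs(); c=vision.capture(n)
    if "pose" not in c:
        T=np.eye(4);T[:3,:3]=R.from_euler('xyz',o["tcp_rot"]).as_matrix();T[:3,3]=o["tool_pos"]
        c["pose"]=T@np.array(c["T_tool_cam"])
    f=240/np.tan(np.radians(c["vfov"])/2)
    c["K"]=np.array([[f,0,c["cx"]],[0,f,c["cy"]],[0,0,1.]]); c["pose"]=np.array(c["pose"]); return c
def cast(c,uv,z):
    n=cv2.undistortPoints(np.array(uv,float).reshape(-1,1,2),c["K"],np.array(c["dist"]))[:,0]
    d=np.c_[n[:,0],-n[:,1],-np.ones(len(n))]@c["pose"][:3,:3].T; o=c["pose"][:3,3]
    return o+d*((z-o[2])/d[:,2])[:,None]
def proj(c,P):
    P=np.array(P,float).reshape(-1,3); q=(P-c["pose"][:3,3])@c["pose"][:3,:3]
    return cv2.projectPoints(q*[1,-1,-1],np.zeros(3),np.zeros(3),c["K"],np.array(c["dist"]))[0][:,0]
def crop(c,x,y,w,h,s): return cv2.resize(c["pixels"][y:y+h,x:x+w,::-1],None,fx=s,fy=s,interpolation=cv2.INTER_CUBIC)
E
python3 - <<'E'
from h import *
c=cam("top"); im=c["pixels"]
m=(im.min(2)>185).astype(np.uint8)
cs,_=cv2.findContours(m[200:330,380:500],cv2.RETR_EXTERNAL,cv2.CHAIN_APPROX_NONE,offset=(380,200))
for k in cs:
    if cv2.contourArea(k)<300: continue
    w=cast(c,k[:,0],66)[:,:2]; ctr=cv2.moments(w.astype(np.float32)); p=[ctr['m10']/ctr['m00'],ctr['m01']/ctr['m00']]
    # width by direction -> flats where the width is least
    a=np.radians(np.arange(0,45,3)); W=[sum(np.ptp(w@[np.cos(t+q),np.sin(t+q)]) for q in np.arange(4)*np.pi/4)/4 for t in a]
    print(cv2.boundingRect(k),np.round(p,1),np.round(W,1),cv2.contourArea(w.astype(np.float32)))
a=crop(c,205,210,85,90,4.6); b=crop(c,370,230,120,90,3.3)
s=cam("scene"); d=crop(s,165,245,60,110,3); e=crop(s,310,165,90,110,3)
H=np.zeros((600,800,3),np.uint8)
for q,(x,y) in((a[:,:390],(0,0)),(b[:260,:396],(400,0)),(d[:330],(400,265)),(e[:330],(590,265))):
    q=q[:600-y,:800-x];H[y:y+q.shape[0],x:x+q.shape[1]]=q
cv2.imwrite("pics/c1.png",H)
E
```

```text
(no output)
```

View pics/c1.png

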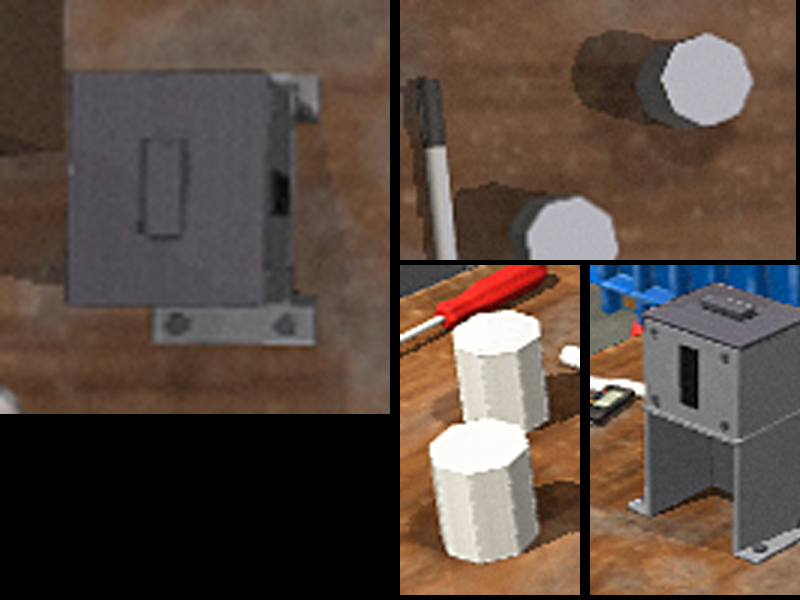

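The crop shows A is a closed-end-up octagon (top view ~(461,254)), the farthest right, so the choice holds. The dispenser's outer flange corners are at top (274.1,226.3), (273.5,285) and (238.3,284.8). The front edge of the bin's top runs (262.6,225.7)–(262.6,276).

Run:
```python
from h import *
c=cam("top"); im=c["pixels"]
m=(im.min(2)>135).astype(np.uint8)
cs,_=cv2.findContours(m[200:330,395:500],cv2.RETR_EXTERNAL,cv2.CHAIN_APPROX_NONE,offset=(395,200))
for k in cs:
    if cv2.contourArea(k)<300: continue
    w=cast(c,k[:,0],66)[:,:2]; q=cv2.moments(w.astype(np.float32)); p=[q['m10']/q['m00'],q['m01']/q['m00']]
    a=np.radians(np.arange(0,45,3)); W=[sum(np.ptp(w@[np.cos(t+q),np.sin(t+q)]) for q in np.arange(4)*np.pi/4)/4 for t in a]
    print(cv2.boundingRect(k),np.round(p,1),np.round(W,1),cv2.contourArea(w.astype(np.float32)))
print("flange",np.round(cast(c,[(274.1,226.3),(273.5,285),(238.3,284.8)],8),1).tolist())
print("bin top",np.round(cast(c,[(262.6,225.7),(262.6,276),(219.8,225.7),(219.5,276)],177),1).tolist())
s=cam("scene"); f=lambda x,y:(310+(x-590)/3,165+(y-265)/3)
print("scene flange z8/binbase",np.round(cast(s,[f(628,505),f(745,555)],8),1).tolist(),np.round(cast(s,[f(643,408),f(736,441)],90),1).tolist(),np.round(cast(s,[f(643,345-26),f(736,346)],177),1).tolist())
ms=(s["pixels"].min(2)>150).astype(np.uint8); n,l,st,ce=cv2.connectedComponentsWithStats(ms)
for i in range(1,n):
    if st[i,4]>300 and st[i,0]<250:print("scene",st[i],ce[i])
print(np.round(cast(s,[f(429,457-0)],66),1), [np.round(cast(s,[(165+(x-400)/3,245+(y-265)/3)],66),1).tolist() for x,y in((429,445),(528,445),(479,421),(479,472))])
print("other",{n:np.round(cast(c,[uv],z)[0],0).tolist() for n,uv,z in(("marker0",(383,311),8),("marker1",(376,255),8),("tin",(414,168),42),("sleeve",(337,171),76),("vise",(452,345),50))})
```

```text
(409, 290, 27, 28) [467.3 -93.3] [55.3 55.3 55.1 54.8 54.5 54.6 54.9 55.5 55.9 56.2 56.4 56.5 56.4 56.1
 55.7] 2301.5831351788947
(449, 240, 28, 28) [ 570.5 -181.6] [57.3 57.3 57.2 56.9 56.5 55.9 55.3 54.9 55.4 56.  56.6 57.  57.3 57.4
 57.4] 2340.057662362233
flange [[635.4, 223.3, 8.0], [504.0, 223.3, 8.0], [504.1, 302.3, 8.0]]
bin top [[617.1, 223.7, 177.0], [523.9, 222.6, 177.0], [617.2, 304.3, 177.0], [523.5, 303.0, 177.0]]
scene flange z8/binbase [[510.6, 217.7, 8.0], [627.7, 218.8, 8.0]] [[519.8, 226.3, 90.0], [608.2, 230.2, 90.0]] [[546.3, 199.9, 177.0], [627.2, 206.9, 177.0]]
scene [ 116  184   90   59 1394] [163.3472023  215.46341463]
scene [  35  202  123   43 2013] [ 82.15052161 223.33830104]
scene [ 175  260   37   84 2002] [192.46153846 302.21378621]
scene [  178   385   224    95 12258] [282.66682983 444.95154185]
[[424.8  95.8  66. ]] [[[547.5, -202.8, 66.0]], [[591.5, -162.9, 66.0]], [[547.8, -167.0, 66.0]], [[593.3, -199.5, 66.0]]]
other {'marker0': [447.0, -19.0, 8.0], 'marker1': [571.0, -5.0, 8.0], 'tin': [760.0, -87.0, 42.0], 'sleeve': [745.0, 83.0, 76.0], 'vise': [378.0, -160.0, 50.0]}
```

```bash
cat > goal.py <<'E'
# goal.py gx gy gz  azimuth(of tool z, deg) elev(of tool's back above horizontal, deg)  closing-azimuth-sign
# -> dp (m), rotvec for bringing the GRASP point there; closing axis horizontal, at azimuth+90*sign
import sys; from h import *
gx,gy,gz,az,el,s=map(float,sys.argv[1:7]); a,e=np.radians([az,el])
z=np.array([np.cos(a)*np.cos(e),np.sin(a)*np.cos(e),-np.sin(e)]); y=s*np.array([-np.sin(a),np.cos(a),0]); x=np.cross(y,z)
G=np.c_[x,y,z]; o=get_obs(); C=R.from_euler('xyz',o["tcp_rot"]).as_matrix()
t=np.array([gx,gy,gz])+19*z
print("dp",np.round(C.T@(t-o["tool_pos"])/1000,4).tolist(),"rot",np.round(R.from_matrix(C.T@G).as_rotvec(),3).tolist(),"TCP->",np.round(t,1),"q",np.round(o["joint_positions"],2),"grasp now",np.round(o["tool_pos"]-19*C[:,2],1),"F",np.round(o["contact_force"],1))
E
python3 goal.py 490 -140 200 -24 70 1; python3 goal.py 570.5 -181.6 37 -24 45 1
```

```text
dp [-0.5069, -0.428, 0.0076] rot [-0.009, -0.349, -0.049] TCP-> [ 495.9 -142.6  182.1] q [ 0.96  0.34  1.52  0.    1.28 -0.15] grasp now [237.1 468.3 208.6] F [0.2 0.6 0.3]
dp [-0.6045, -0.4283, 0.1662] rot [-0.02, -0.785, -0.047] TCP-> [ 582.8 -187.1   23.6] q [ 0.96  0.34  1.52  0.    1.28 -0.15] grasp now [237.1 468.3 208.6] F [0.2 0.6 0.3]
```

```bash
python3 -m pendant '{"dp":[[-0.25,-0.21,-0.04],[-0.25,-0.21,-0.04],[-0.25,-0.21,-0.04],[-0.25,-0.21,-0.04],[-0.25,-0.21,-0.04],[-0.507,-0.428,-0.04],[-0.507,-0.428,-0.04],[-0.507,-0.428,-0.04]],"rotation":[[0,0,0],[0,0,0],[0,0,0],[0,0,0],[0,0,0],[-0.009,-0.349,-0.049],[-0.009,-0.349,-0.049],[-0.009,-0.349,-0.049]]}' 0.0918; python3 goal.py 490 -140 160 -24 45 1
```

```text
time: 1.3
tool_pos: [429.7, 10.0, 228.3]
tcp_rot: [-3.141, 0.35, 2.726]
contact_force: [1.9, 1.1, -0.3]
grip_width: 91.6
finger_force: 0.0
dp [-0.0933, -0.113, 0.1211] rot [0.002, -0.436, 0.003] TCP-> [ 502.3 -145.5  146.6] q [-0.05 -0.06  1.96 -0.15  0.92 -1.14] grasp now [423.8  12.7 246.2] F [ 1.9  1.1 -0.3]
```

```bash
python3 -m pendant '{"dp":[[-0.05,-0.06,0.03],[-0.093,-0.116,0.1],[-0.093,-0.116,0.121],[-0.093,-0.116,0.121],[-0.093,-0.116,0.121],[-0.093,-0.116,0.121]],"rotation":[[0,-0.15,0],[0,-0.3,0],[0.002,-0.436,0.003],[0.002,-0.436,0.003],[0.002,-0.436,0.003],[0.002,-0.436,0.003]]}'
python3 - <<'E'
from h import *
c=cam("wrist"); cv2.imwrite("pics/w1.png",c["pixels"][:,:,::-1])
print(np.round(proj(c,[(570.5,-181.6,66),(467.3,-93.3,66)]),0))
E
python3 goal.py 570.5 -181.6 38 -24 45 1
```

```text
time: 2.05
tool_pos: [489.7, -151.9, 201.7]
tcp_rot: [3.116, 0.695, 2.72]
contact_force: [-0.8, 0.7, -0.4]
grip_width: 91.9
finger_force: 0.0
[[324. 189.]
 [395.  35.]]
dp [0.0358, 0.001, 0.1995] rot [0.026, -0.091, 0.0] TCP-> [ 582.8 -187.1   24.6] q [-0.51 -0.02  2.2   0.3   0.28 -1.93] grasp now [ 477.6 -147.4  215.3] F [-0.1  0.8 -0.2]
```

View pics/w1.png

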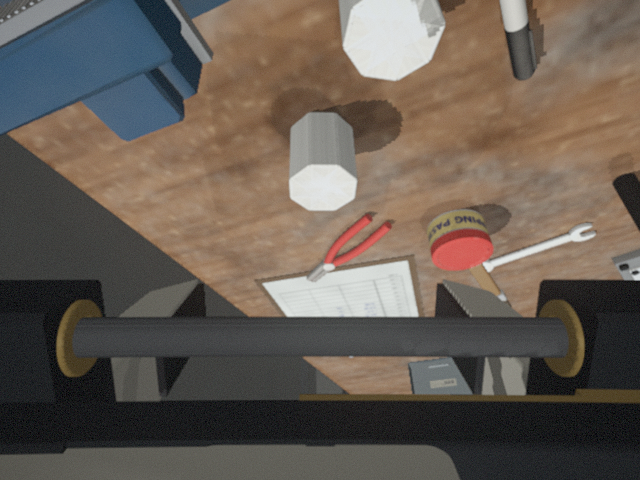

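The picture shows the chosen pot at (323,188), as predicted. Joint 5 has hit its limit, so I'll fit a simple arm model to check which tilts are reachable.

```bash
cat > kin.py <<'E'
from h import *
from scipy.optimize import least_squares
D=[([0.956,0.342,1.524,0,1.275,-0.146],[237.195,468.388,189.841],[-3.1402,0,2.6728]),([-0.05,-0.06,1.96,-0.15,0.92,-1.14],[429.7,10,228.3],[-3.141,.35,2.726]),([-0.51,-.02,2.2,.3,.28,-1.93],[489.7,-151.9,201.7],[3.116,.695,2.72])]
o=get_obs(); D.append((list(o["joint_positions"]),list(o["tool_pos"]),list(o["tcp_rot"])))
E=lambda s,a:R.from_euler(s,a).as_matrix()
def fk(q,p):
    d1,L2,bx,L3,L6,off=p; A=E('z',q[0]); B=A@E('y',q[1]); C=B@E('y',q[2]); F=C@E('z',q[3])@E('y',q[4])
    return A@[0,0,d1]+B@[0,0,L2]+C@[bx,0,L3]+F@[0,0,L6], F@E('z',q[5]+off)
def res(p): return np.concatenate([np.r_[fk(q,p)[0]-t, 200*(fk(q,p)[1]-E('xyz',r)).ravel()] for q,t,r in D])
best=min((least_squares(res,[300,350,0,350,250,o0]) for o0 in(-1.57,0,1.57,3.1)),key=lambda s:s.cost); P=best.x
lo=np.array([-2.53,-.77,.04,-1,.28,-3.11]);hi=np.array([2.53,2.02,2.7,4.14,2.66,3.11])
def ik(g,az,el,s,q0):
    a,e=np.radians([az,el]); z=np.array([np.cos(a)*np.cos(e),np.sin(a)*np.cos(e),-np.sin(e)]); y=s*np.array([-np.sin(a),np.cos(a),0]); G=np.c_[np.cross(y,z),y,z]; t=np.array(g)+19*z
    f=lambda q:(lambda x:np.r_[x[0]-t,200*(x[1]-G).ravel()])(fk(q,P))
    rs=[least_squares(f,np.clip(q,lo+.01,hi-.01),bounds=(lo,hi)) for q in [np.array(q0)]+[np.array(q0)+d for d in np.random.default_rng(0).normal(0,.7,(6,6))]]
    r=min(rs,key=lambda r:r.cost); return round(float(np.sqrt(2*r.cost)),1),np.round(r.x,2).tolist()
E
python3 - <<'E'
from kin import *
print(np.round(P,2),best.cost,np.round(res(P)[:],0).tolist())
q0=D[-1][0]
for el in(45,50,55,60,70): print("A",el,ik((570.5,-181.6,38),-24,el,1,q0),ik((570.5,-181.6,120),-24,el,1,q0))
for p in((480,95),(550,95)):
  az=np.degrees(np.arctan2(p[1],p[0]))
  for el in(135,130,120,115): print("lay",p,el,ik((*p,30),az,el,1,q0),ik((*p,30),az,el-90,1,q0))
for s in(1,-1):
  for el in(25,35): print("push",el,s,ik((570,90,30),90,el,s,q0),ik((570,222,30),90,el,s,q0))
E
```

```text
[279.6  513.38  87.47 388.81 381.75  -4.71] 11501.872403528381 [62.0, -44.0, -5.0, 0.0, 0.0, 0.0, 0.0, -0.0, 0.0, -0.0, 0.0, -0.0, -2.0, -77.0, -4.0, -0.0, -1.0, -0.0, -1.0, 0.0, 1.0, 0.0, 0.0, -0.0, -37.0, -66.0, 4.0, 0.0, 0.0, 0.0, -0.0, -0.0, -0.0, -0.0, -0.0, 0.0, -35.0, -65.0, 4.0, 0.0, 0.0, -0.0, 0.0, -0.0, 0.0, 0.0, 0.0, 0.0]
A 45 (73.1, [-0.15, 0.52, 1.94, -1.0, 0.28, -0.35]) (44.8, [-0.15, 0.36, 2.0, -1.0, 0.28, -0.37])
A 50 (53.8, [-0.15, 0.53, 1.95, -1.0, 0.28, -0.35]) (28.6, [-0.15, 0.37, 2.0, -1.0, 0.28, -0.37])
A 55 (37.8, [-0.15, 0.54, 1.95, -1.0, 0.28, -0.35]) (12.7, [-0.23, 0.37, 1.96, -0.45, 0.28, -0.98])
A 60 (21.3, [-0.24, 0.53, 1.9, -0.41, 0.28, -1.01]) (0.0, [-0.26, 0.37, 1.93, -0.24, 0.33, -1.21])
A 70 (0.0, [-0.28, 0.55, 1.82, -0.11, 0.43, -1.34]) (0.0, [-0.28, 0.41, 1.76, -0.08, 0.63, -1.38])
lay (480, 95) 135 (0.0, [0.2, 1.03, 1.02, -0.0, 1.88, -1.57]) (92.6, [-0.03, 0.4, 2.19, 1.35, 0.28, -3.11])
lay (480, 95) 130 (0.0, [0.2, 0.97, 1.1, 0.0, 1.77, -1.57]) (111.0, [-0.03, 0.38, 2.19, 1.36, 0.28, -3.11])
lay (480, 95) 120 (0.0, [0.2, 0.84, 1.27, 0.0, 1.55, -1
[... 313 characters left out ...]
, -0.0, 1.93, -1.57]) (101.1, [-0.03, 0.48, 2.06, 1.38, 0.28, -3.11])
lay (550, 95) 120 (0.0, [0.17, 0.95, 1.03, 0.0, 1.69, -1.57]) (139.9, [-0.03, 0.45, 2.05, 1.4, 0.28, -3.11])
lay (550, 95) 115 (0.0, [0.17, 0.89, 1.13, 0.0, 1.56, -1.57]) (159.9, [-0.03, 0.44, 2.05, 1.4, 0.28, -3.11])
push 25 1 (197.5, [-0.21, 1.05, 0.97, 0.76, 1.68, -3.11]) (178.3, [0.01, 0.88, 1.23, 0.77, 1.35, -3.11])
push 35 1 (173.3, [-0.12, 0.82, 1.26, 0.59, 1.36, -3.11]) (147.3, [0.08, 0.78, 1.36, 0.67, 1.18, -3.11])
push 25 -1 (0.0, [-0.4, 1.04, 1.43, 1.0, 1.46, -0.95]) (0.0, [-0.19, 1.01, 1.54, 1.17, 1.31, -0.96])
push 35 -1 (0.0, [-0.35, 0.93, 1.48, 0.92, 1.33, -0.87]) (0.0, [-0.13, 0.9, 1.57, 1.08, 1.18, -0.85])
```

```bash
python3 - <<'E'
s=open("kin.py").read()
s=s.replace("d1,L2,bx,L3,L6,off=p;","d1,L2,bx,L3,L6,off,ya,yf,xf,a1=p;").replace("A@[0,0,d1]+","A@[a1,ya,d1]+").replace("F@[0,0,L6],","F@[xf,yf,L6],")
s=s.replace("250,o0]","250,o0,0,0,0,0]").replace("(0,0,L6)","").replace("def res(p): return np.concatenate([","def res(p): return np.concatenate([.003*np.array(p)[6:]]+[")
open("kin.py","w").write(s)
E
cat > try.py <<'E'
from kin import *
print(np.round(P,2),best.cost)
q0=D[-1][0]
A=(570.5,-181.6)
for az in(-24,): 
  for el in(45,50,55,60,65,70): print("A",el,ik((*A,38),az,el,1,q0),ik((*A,120),az,el,1,q0))
for p in((480,95),(540,95)):
  az=np.degrees(np.arctan2(p[1],p[0]))
  for el in(45,55,60,70,135,145,155): print("lay",p,el,ik((*p,30),az,el,1,q0))
for s in(1,-1):
  for el in(25,35): print("push",el,s,ik((570,90,30),90,el,s,q0),ik((570,222,30),90,el,s,q0))
E
python3 try.py
```

```text
[269.58 517.21  65.67 427.26 379.86   1.57  67.28   9.11  -3.8  -47.72] 2.5697444608172706
A 45 (72.4, [-0.61, 0.47, 2.04, 1.39, 0.28, -3.11]) (51.2, [-0.61, 0.32, 2.09, 1.4, 0.28, -3.11])
A 50 (58.5, [-0.61, 0.48, 2.04, 1.38, 0.28, -3.11]) (35.0, [-0.43, 0.32, 1.96, -0.03, 0.28, -1.55])
A 55 (41.6, [-0.42, 0.48, 1.91, -0.09, 0.28, -1.48]) (12.9, [-0.44, 0.33, 1.96, 0.04, 0.28, -1.63])
A 60 (19.4, [-0.44, 0.49, 1.91, 0.01, 0.28, -1.6]) (0.0, [-0.44, 0.34, 1.93, 0.04, 0.34, -1.63])
A 65 (0.0, [-0.44, 0.5, 1.91, 0.03, 0.3, -1.62]) (0.0, [-0.44, 0.36, 1.85, 0.02, 0.49, -1.61])
A 70 (0.0, [-0.44, 0.51, 1.83, 0.02, 0.45, -1.61]) (0.0, [-0.44, 0.39, 1.77, 0.01, 0.64, -1.6])
lay (480, 95) 45 (78.9, [-0.15, 0.33, 2.23, 1.27, 0.28, -3.11])
lay (480, 95) 55 (42.6, [-0.16, 0.36, 2.23, 1.24, 0.28, -3.11])
lay (480, 95) 60 (31.6, [-0.16, 0.38, 2.23, 1.23, 0.28, -3.11])
lay (480, 95) 70 (0.0, [-0.01, 0.39, 2.11, 0.23, 0.31, -1.99])
lay (480, 95) 135 (0.0, [0.09, 1.01, 1.04, -0.08, 1.87, -1.67])
lay (480, 95) 145 (0.0, [0.1, 1.14, 0.88, -0.09, 2.08, -1.67])
lay (480, 95) 155 (0.0, [0.1, 1.28, 0.71,
[... 176 characters left out ...]
.07, 0.44, 2.04, 0.59, 0.28, -2.37])
lay (540, 95) 70 (0.0, [-0.0, 0.46, 1.96, 0.17, 0.38, -1.9])
lay (540, 95) 135 (0.0, [0.08, 1.12, 0.8, -0.07, 2.01, -1.67])
lay (540, 95) 145 (0.0, [0.08, 1.27, 0.58, -0.09, 2.25, -1.68])
lay (540, 95) 155 (0.0, [0.09, 1.44, 0.33, -0.13, 2.5, -1.72])
push 25 1 (213.9, [-0.3, 1.02, 1.02, 0.7, 1.71, -3.11]) (192.4, [-0.08, 0.85, 1.27, 0.72, 1.39, -3.11])
push 35 1 (190.4, [-0.2, 0.8, 1.29, 0.53, 1.39, -3.11]) (162.5, [-0.01, 0.76, 1.38, 0.61, 1.22, -3.11])
push 25 -1 (0.0, [-0.51, 0.99, 1.46, 0.91, 1.53, -0.99]) (0.0, [-0.31, 0.96, 1.57, 1.08, 1.38, -0.98])
push 35 -1 (0.0, [-0.47, 0.89, 1.51, 0.84, 1.39, -0.92]) (0.0, [-0.25, 0.86, 1.6, 0.99, 1.25, -0.87])
```

```bash
python3 - <<'E'
from kin import *
q0=D[-1][0]
for p in((520,95),(500,100)):
  for az in(0,):
    for el in(67,70,157,160): print(p,az,el,ik((*p,30),az,el,1,q0),ik((*p,130),az,el,1,q0))
print(ik((570.5,-181.6,38),-24,67,1,q0))
E
python3 goal.py 531.5 -164.1 139 -24 67 1
```

```text
(520, 95) 0 67 (2.8, [0.05, 0.43, 2.04, -0.08, 0.28, -1.45]) (0.0, [0.05, 0.25, 1.97, -0.04, 0.52, -1.5])
(520, 95) 0 70 (0.0, [0.05, 0.44, 2.0, -0.05, 0.35, -1.49]) (0.0, [0.05, 0.26, 1.93, -0.03, 0.6, -1.51])
(520, 95) 0 157 (0.0, [0.02, 1.4, 0.46, 0.03, 2.45, -1.54]) (0.0, [0.02, 1.27, 0.5, 0.04, 2.54, -1.54])
(520, 95) 0 160 (0.0, [0.02, 1.45, 0.4, 0.03, 2.52, -1.54]) (0.0, [0.02, 1.31, 0.45, 0.04, 2.6, -1.53])
(500, 100) 0 67 (5.7, [0.07, 0.41, 2.07, -0.11, 0.28, -1.4]) (0.0, [0.06, 0.22, 2.01, -0.05, 0.51, -1.47])
(500, 100) 0 70 (0.0, [0.06, 0.42, 2.05, -0.07, 0.33, -1.45]) (0.0, [0.06, 0.23, 1.97, -0.04, 0.59, -1.48])
(500, 100) 0 157 (0.0, [0.03, 1.34, 0.59, 0.04, 2.38, -1.53]) (0.0, [0.03, 1.22, 0.62, 0.04, 2.48, -1.53])
(500, 100) 0 160 (0.0, [0.03, 1.39, 0.53, 0.04, 2.44, -1.53]) (0.0, [0.03, 1.26, 0.57, 0.05, 2.53, -1.53])
(0.0, [-0.44, 0.5, 1.88, 0.02, 0.36, -1.62])
dp [0.0112, 0.0038, 0.0938] rot [0.025, 0.292, 0.005] TCP-> [ 538.3 -167.1  121.5] q [-0.51 -0.02  2.2   0.3   0.28 -1.93] grasp now [ 477.6 -147.4  215.3] F [-0.1  0.8 -0.2]
```

```bash
python3 -m pendant '{"dp":[[0,0.002,0.03],[0.011,0.004,0.07],[0.011,0.004,0.094],[0.011,0.004,0.094]],"rotation":[[0.01,0.15,0],[0.025,0.292,0.005],[0.025,0.292,0.005],[0.025,0.292,0.005]]}';  python3 goal.py 570.5 -181.6 38 -24 67 1
```

```text
time: 2.6
tool_pos: [538.8, -166.5, 120.4]
tcp_rot: [-3.141, 0.399, 2.719]
contact_force: [-1.0, 0.8, 0.9]
grip_width: 91.9
finger_force: 0.0
dp [-0.0004, -0.0007, 0.1086] rot [-0.002, -0.003, -0.004] TCP-> [ 577.3 -184.6   20.5] q [-0.44  0.28  1.92  0.01  0.54 -1.6 ] grasp now [ 532.1 -163.5  137.9] F [-1.   0.8  0.9]
```

```bash
python3 -m pendant '{"dp":[[0,-0.001,0.04],[0,-0.001,0.08],[0,-0.001,0.108],[0,-0.001,0.108]],"rotation":[[0,0,0],[0,0,0],[0,0,0],[0,0,0]]}' && python3 -m pendant '{"dp":[[0,0,0],[0,0,0],[0,0,0],[0,0,0],[0,0,0],[0,0,0]],"rotation":[[0,0,0],[0,0,0],[0,0,0],[0,0,0],[0,0,0],[0,0,0]]}' 0.03; python3 goal.py 570.5 -181.6 130 -24 67 1
```

```text
time: 3.1
tool_pos: [576.2, -184.3, 22.0]
tcp_rot: [3.141, 0.399, 2.719]
contact_force: [0.4, 0.9, 0.3]
grip_width: 91.8
finger_force: 0.0
time: 3.85
tool_pos: [577.7, -184.9, 23.3]
tcp_rot: [3.141, 0.403, 2.719]
contact_force: [-1.3, 2.1, 5.5]
grip_width: 55.3
finger_force: 30.0
dp [-0.0346, 0.0001, -0.0822] rot [-0.001, 0.002, -0.003] TCP-> [ 577.3 -184.6  112.5] q [-0.44  0.51  1.91  0.02  0.32 -1.61] grasp now [ 570.9 -181.8   40.8] F [-1.3  2.1  5.5]
```

```bash
python3 -m pendant '{"dp":[[-0.01,0,-0.025],[-0.025,0,-0.06],[-0.035,0,-0.09],[-0.035,0,-0.1]],"rotation":[[0,0,0],[0,0,0],[0,0,0],[0,0,0]]}'; python3 goal.py 520 95 140 0 67 1;  python3 goal.py 520 95 140 0 110 1
```

```text
time: 4.35
tool_pos: [571.3, -182.3, 129.8]
tcp_rot: [3.141, 0.404, 2.719]
contact_force: [0.2, 0.2, -3.1]
grip_width: 55.1
finger_force: 30.0
dp [0.1442, 0.2349, -0.0536] rot [-0.165, 0.003, -0.389] TCP-> [527.4  95.  122.5] q [-0.44  0.33  1.82  0.01  0.59 -1.6 ] grasp now [ 564.5 -179.2  147.2] F [ 0.2  0.2 -3.1]
dp [0.156, 0.2292, -0.0583] rot [-0.011, 0.742, -0.432] TCP-> [513.5  95.  122.1] q [-0.44  0.33  1.82  0.01  0.59 -1.6 ] grasp now [ 564.5 -179.2  147.2] F [ 0.2  0.2 -3.1]
```

```bash
python3 -m pendant '{"dp":[[0.02,0.03,-0.008],[0.05,0.07,-0.018],[0.08,0.115,-0.03],[0.11,0.16,-0.041],[0.135,0.2,-0.051],[0.156,0.229,-0.058],[0.156,0.229,-0.058],[0.156,0.229,-0.058]],"rotation":[[0,0.1,-0.06],[0,0.2,-0.12],[0,0.35,-0.2],[0,0.5,-0.29],[-0.01,0.62,-0.36],[-0.011,0.742,-0.432],[-0.011,0.742,-0.432],[-0.011,0.742,-0.432]]}'; python3 goal.py 520 95 90 0 157 1
```

```text
time: 5.35
tool_pos: [512.7, 94.5, 119.6]
tcp_rot: [-3.141, -0.352, 3.141]
contact_force: [-0.4, 0.1, -3.3]
grip_width: 55.1
finger_force: 30.0
dp [-0.0032, 0.0005, 0.0383] rot [0.0, 0.817, -0.001] TCP-> [502.5  95.   82.6] q [ 0.03  0.63  1.3   0.01  1.56 -1.54] grasp now [519.3  94.5 137.4] F [-0.4  0.1 -3.3]
```

```bash
python3 -m pendant '{"dp":[[0,0,0],[0,0,0.005],[0,0,0.01],[-0.001,0,0.02],[-0.002,0,0.03],[-0.003,0,0.038],[-0.003,0,0.038],[-0.003,0,0.038]],"rotation":[[0,0.15,0],[0,0.3,0],[0,0.45,0],[0,0.6,0],[0,0.72,0],[0,0.817,-0.001],[0,0.817,-0.001],[0,0.817,-0.001]]}'; python3 goal.py 520 95 28 0 157 1
python3 - <<'E'
from h import *
c=cam("scene"); cv2.imwrite("pics/s2.png",crop(c,180,120,320,240,2))
E
```

```text
time: 6.35
tool_pos: [503.5, 94.4, 85.2]
tcp_rot: [3.139, -1.164, -3.14]
contact_force: [-0.3, 0.6, -2.6]
grip_width: 54.9
finger_force: 30.0
dp [-0.0589, 0.0005, 0.0265] rot [0.001, 0.006, 0.001] TCP-> [502.5  95.   20.6] q [ 0.02  1.26  0.61  0.03  2.44 -1.54] grasp now [520.9  94.4  92.7] F [-0.3  0.6 -2.6]
```

View pics/s2.png

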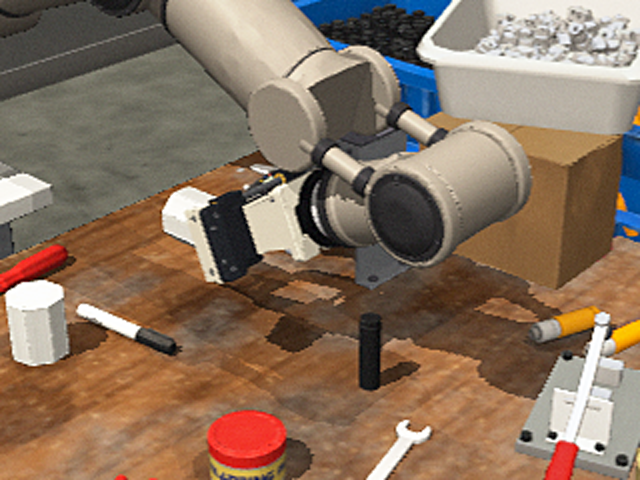

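```bash
python3 - <<'E'
from kin import *
q0=D[-1][0]; print(best.cost)
for p in((600,90),(575,90)):
    for el in(60,67,70,75,90,110,157,160,165): print(p,el,ik((*p,30),-90,el,1,q0),ik((*p,130),-90,el,1,q0))
E
python3 goal.py 590 80 150 -90 157 1;python3 goal.py 560 95 150 -45 120 1
```

```text
4.5764390535896124
(600, 90) 60 (0.0, [0.29, 0.8, 1.39, -0.55, 1.17, 0.57]) (0.0, [0.29, 0.68, 1.31, -0.51, 1.34, 0.46])
(600, 90) 67 (0.0, [0.24, 0.76, 1.43, -0.44, 1.1, 0.47]) (0.0, [0.24, 0.64, 1.34, -0.41, 1.29, 0.38])
(600, 90) 70 (0.0, [0.21, 0.74, 1.44, -0.39, 1.07, 0.42]) (0.0, [0.21, 0.62, 1.35, -0.36, 1.27, 0.34])
(600, 90) 75 (0.0, [0.17, 0.71, 1.46, -0.3, 1.03, 0.33]) (0.0, [0.17, 0.6, 1.36, -0.27, 1.24, 0.26])
(600, 90) 90 (0.0, [0.02, 0.67, 1.51, -0.0, 0.97, 0.02]) (0.0, [0.02, 0.55, 1.4, -0.0, 1.18, 0.02])
(600, 90) 110 (0.0, [-0.17, 0.69, 1.53, 0.41, 1.02, -0.41]) (0.0, [-0.17, 0.56, 1.44, 0.37, 1.22, -0.32])
(600, 90) 157 (0.0, [-0.48, 1.03, 1.43, 0.95, 1.54, -0.98]) (0.0, [-0.48, 0.87, 1.43, 0.95, 1.63, -0.85])
(600, 90) 160 (0.0, [-0.49, 1.06, 1.41, 0.97, 1.58, -1.0]) (0.0, [-0.49, 0.9, 1.43, 0.98, 1.66, -0.87])
(600, 90) 165 (0.0, [-0.51, 1.11, 1.39, 1.01, 1.64, -1.02]) (0.0, [-0.51, 0.95, 1.42, 1.02, 1.71, -0.91])
(575, 90) 60 (0.0, [0.31, 0.77, 1.47, -0.55, 1.14, 0.6]) (0.0, [0.31, 0.64, 1.39, -0.52, 1.31, 0.49])
(575, 90) 67 (0.0, [0.25, 0.72, 1.5, -0.45, 1.07,
[... 411 characters left out ...]
]) (0.0, [-0.18, 0.52, 1.52, 0.37, 1.19, -0.34])
(575, 90) 157 (0.0, [-0.5, 1.01, 1.5, 0.94, 1.52, -1.03]) (0.0, [-0.5, 0.84, 1.51, 0.94, 1.61, -0.9])
(575, 90) 160 (0.0, [-0.51, 1.04, 1.49, 0.96, 1.56, -1.05]) (0.0, [-0.51, 0.87, 1.5, 0.96, 1.64, -0.92])
(575, 90) 165 (0.0, [-0.53, 1.09, 1.46, 0.99, 1.62, -1.07]) (0.0, [-0.53, 0.92, 1.49, 1.0, 1.7, -0.95])
dp [0.0177, 0.003, -0.1017] rot [-1.443, 0.004, 0.619] TCP-> [590.   97.5 142.6] q [ 0.02  1.25  0.61  0.03  2.44 -1.54] grasp now [521.1  94.6  93.5] F [ 0.3  0.1 -2.3]
dp [0.024, 0.0072, -0.0644] rot [-0.595, -0.606, 0.532] TCP-> [553.3 101.7 133.5] q [ 0.02  1.25  0.61  0.03  2.44 -1.54] grasp now [521.1  94.6  93.5] F [ 0.3  0.1 -2.3]
```

The pot is held on its side, mouth toward the robot at (185,215) in this crop. Lowering here would bring the wrist down on the standing sleeve at (370,350). I'll work instead in the plane along y, which the model shows is fully reachable and which also suits the push.

```bash
python3 -m pendant '{"dp":[[0.006,0,-0.03],[0.01,0.001,-0.06],[0.015,0.002,-0.09],[0.018,0.003,-0.102],[0.018,0.003,-0.102],[0.018,0.003,-0.102],[0.018,0.003,-0.102],[0.018,0.003,-0.102]],"rotation":[[-0.14,0,0.06],[-0.3,0,0.13],[-0.47,0,0.2],[-0.64,0,0.27],[-0.8,0,0.34],[-0.96,0.002,0.41],[-1.12,0.003,0.48],[-1.28,0.004,0.55]]}'; python3 goal.py 590 80 100 -90 157 1
```

```text
time: 7.4
tool_pos: [590.0, 96.9, 143.0]
tcp_rot: [-3.138, -1.165, 1.738]
contact_force: [0.5, 0.2, -2.9]
grip_width: 55.4
finger_force: 30.0
dp [-0.0461, 0.0002, 0.0205] rot [-0.158, 0.005, 0.066] TCP-> [590.   97.5  92.6] q [-0.45  0.9   1.29  0.87  1.78 -0.82] grasp now [593.   79.7 150.5] F [ 0.5  0.2 -2.9]
```

```bash
python3 -m pendant '{"dp":[[0,0,0],[-0.02,0,0.01],[-0.046,0,0.02],[-0.075,0,0.032],[-0.095,0,0.04],[-0.095,0,0.04]],"rotation":[[-0.1,0.004,0.04],[-0.158,0.005,0.066],[-0.158,0.005,0.066],[-0.158,0.005,0.066],[-0.158,0.005,0.066],[-0.158,0.005,0.066]]}'; python3 goal.py 590 80 28 -90 157 1
```

```text
time: 8.15
tool_pos: [589.0, 97.6, 37.7]
tcp_rot: [-3.129, -1.173, 1.566]
contact_force: [-0.5, 0.5, -2.5]
grip_width: 55.3
finger_force: 30.0
dp [-0.0158, 0.0011, 0.0065] rot [-0.008, -0.004, -0.002] TCP-> [590.   97.5  20.6] q [-0.49  1.    1.46  0.94  1.55 -0.97] grasp now [589.2  80.1  45. ] F [-0.5  0.5 -2.5]
```

```bash
python3 -m pendant '{"dp":[[-0.007,0,0.003],[-0.012,0.001,0.005],[-0.014,0.001,0.006],[-0.015,0.001,0.0065],[-0.015,0.001,0.0065]],"rotation":[[0,-0.004,0],[-0.008,-0.004,-0.002],[-0.008,-0.004,-0.002],[-0.008,-0.004,-0.002],[-0.008,-0.004,-0.002]]}'; python3 goal.py 590 80 28 -90 157 1
```

```text
time: 8.78
tool_pos: [590.2, 97.8, 21.5]
tcp_rot: [3.14, -1.17, 1.572]
contact_force: [0.5, 0.2, -1.5]
grip_width: 55.0
finger_force: 30.0
dp [-0.0009, -0.0002, 0.0001] rot [-0.0, -0.001, 0.001] TCP-> [590.   97.5  20.6] q [-0.49  1.02  1.46  0.95  1.53 -1.  ] grasp now [590.2  80.3  28.9] F [ 0.5  0.2 -1.5]
```

```bash
python3 -m pendant '{"dp":[[-0.001,0,0],[-0.001,0,0]],"rotation":[[0,0,0],[0,0,0]]}'; python3 -m pendant '{"dp":[[0,0,0],[0,0,0],[0,0,0],[0,0,0],[0,0,-0.03],[0,0,-0.07],[0,0,-0.11],[0,0,-0.13]],"rotation":[[0,0,0],[0,0,0],[0,0,0],[0,0,0],[0,0,0],[0,0,0],[0,0,0],[0,0,0]]}' 0.0918
python3 - <<'E'
from h import *
c=cam("top"); cv2.imwrite("pics/t2.png",crop(c,220,170,240,160,3))
E
python3 goal.py 590 85 180 -90 90 1
```

```text
time: 9.02
tool_pos: [590.3, 97.4, 20.8]
tcp_rot: [3.14, -1.17, 1.573]
contact_force: [-0.6, -0.3, 0.6]
grip_width: 55.6
finger_force: 30.0
time: 10.02
tool_pos: [590.6, -24.2, 71.8]
tcp_rot: [3.137, -1.169, 1.574]
contact_force: [0.3, -0.2, 0.1]
grip_width: 91.8
finger_force: 0.0
dp [0.125, -0.001, 0.0671] rot [0.004, -1.168, -0.0] TCP-> [590.  85. 161.] q [-0.65  1.    1.28  0.84  1.73 -0.92] grasp now [590.9 -43.2  79.8] F [ 0.1 -1.9  0.9]
```

View pics/t2.png

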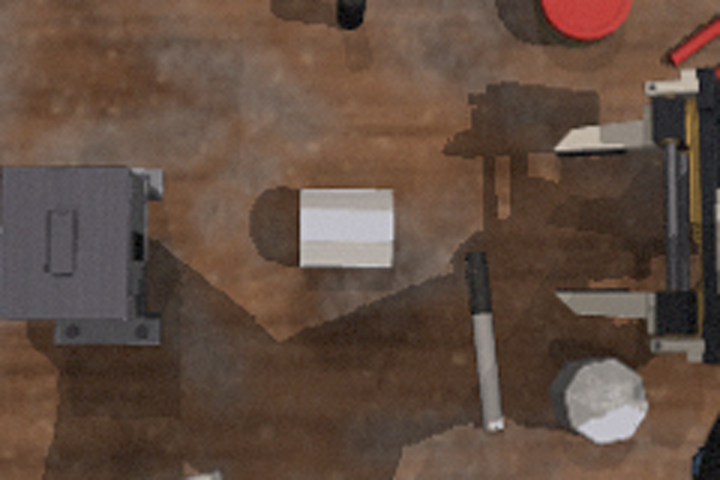

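The crop shows the pot lying steadily along y at (300–393, 189–267), mouth toward the dispenser. The marker and the second pot are untouched.

```bash
python3 - <<'E'
from h import *
c=cam("top"); f=lambda x,y:(220+x/3,170+y/3)
print(np.round(cast(c,[f(300,228),f(393,228),f(346,189),f(346,267)],28),1).tolist())
print(np.round(cast(c,[f(300,228),f(393,228),f(346,189),f(346,267)],45),1).tolist())
E
python3 -m pendant '{"dp":[[0.03,0,-0.01],[0.06,0,-0.02],[0.1,0,0],[0.13,0,0.03],[0.145,0,0.05],[0.145,0,0.067],[0.145,0,0.067],[0.145,0,0.067]],"rotation":[[0,0,0],[0,-0.15,0],[0,-0.33,0],[0,-0.51,0],[0,-0.69,0],[0,-0.87,0],[0,-1.04,0],[0.004,-1.168,0]]}'; python3 goal.py 590 117 150 -90 70 1
```

```text
[[589.6, 119.6, 28.0], [589.6, 51.9, 28.0], [618.2, 86.1, 28.0], [561.2, 86.2, 28.0]]
[[588.4, 119.3, 45.0], [588.4, 52.8, 45.0], [616.5, 86.4, 45.0], [560.5, 86.4, 45.0]]
time: 11.12
tool_pos: [589.1, 98.7, 178.6]
tcp_rot: [-3.139, 0.002, 1.578]
contact_force: [-0.1, -0.3, -0.4]
grip_width: 91.7
finger_force: 0.0
dp [0.0119, 0.0011, 0.0464] rot [-0.001, -0.347, 0.007] TCP-> [590.  110.5 132.1] q [ 0.04  0.49  1.33 -0.    1.33  0.03] grasp now [589.1  98.7 197.6] F [-0.1 -0.3 -0.4]
```

```bash
python3 -m pendant '{"dp":[[0.004,0.001,0.015],[0.01,0.001,0.03],[0.02,0.001,0.05],[0.024,0.001,0.063],[0.024,0.001,0.063]],"rotation":[[0,-0.15,0.003],[0,-0.3,0.007],[0,-0.347,0.007],[0,-0.347,0.007],[0,-0.347,0.007]]}'; python3 goal.py 589 92 30 -90 70 1
```

```text
time: 11.75
tool_pos: [589.8, 120.4, 114.2]
tcp_rot: [-3.137, 0.345, 1.569]
contact_force: [0.3, -0.1, 0.0]
grip_width: 92.2
finger_force: 0.0
dp [0.0017, -0.0002, 0.1078] rot [-0.006, -0.004, -0.001] TCP-> [589.   85.5  12.1] q [ 0.27  0.63  1.32 -0.34  1.31  0.38] grasp now [589.9 126.8 132. ] F [ 0.3 -0.1  0. ]
```

```bash
python3 -m pendant '{"dp":[[0,0,0.04],[0.001,0,0.08],[0.002,0,0.1],[0.002,0,0.107],[0.002,0,0.107]],"rotation":[[-0.006,-0.004,0],[-0.006,-0.004,0],[-0.006,-0.004,0],[-0.006,-0.004,0],[-0.006,-0.004,0]]}' && python3 -m pendant '{"dp":[[0,0,0],[0,0,0],[0,0,0],[0,0,0],[0,0,0]],"rotation":[[0,0,0],[0,0,0],[0,0,0],[0,0,0],[0,0,0]]}' 0.03; python3 goal.py 580 92 130 -90 90 1
```

```text
time: 12.38
tool_pos: [591.2, 85.2, 15.1]
tcp_rot: [3.136, 0.349, 1.565]
contact_force: [-0.4, -0.1, 0.2]
grip_width: 91.8
finger_force: 0.0
time: 13.0
tool_pos: [590.6, 85.9, 14.2]
tcp_rot: [3.137, 0.349, 1.567]
contact_force: [-0.3, -0.4, 1.0]
grip_width: 46.5
finger_force: 0.0
dp [-0.0274, -0.0102, -0.0931] rot [0.004, 0.349, -0.003] TCP-> [580.  92. 111.] q [ 0.22  0.72  1.45 -0.39  1.07  0.43] grasp now [590.6  92.4  32.1] F [-0.3 -0.4  1. ]
```

The opening reads 46.5 mm with no force, so the pot isn't held. I'll look.

Run:
```python
from h import *
c=cam("scene"); a=crop(c,230,180,200,150,3); t=cam("top"); b=crop(t,270,170,130,130,2)
H=np.zeros((450,800,3),np.uint8); H[:450,:540]=a[:, :540]; H[:260,540:800]=b; cv2.imwrite("pics/s3.png",H)
print(get_obs()["grip_width"])
```

```text
38.622563617096276
```

View pics/s3.png

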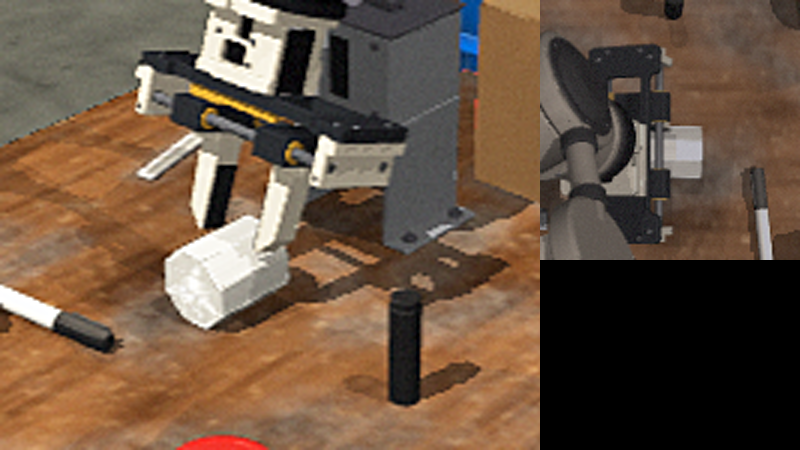

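```bash
python3 -m pendant '{"dp":[[0,0,0]],"rotation":[[0,0,0]]}'
python3 - <<'E'
from h import *
c=cam("wrist"); cv2.imwrite("pics/w2.png",c["pixels"][:,:,::-1])
E
```

```text
time: 13.22
tool_pos: [590.9, 85.6, 15.7]
tcp_rot: [3.136, 0.35, 1.566]
contact_force: [-3.4, 0.1, 12.6]
grip_width: 34.9
finger_force: 25.4
```

View pics/w2.png

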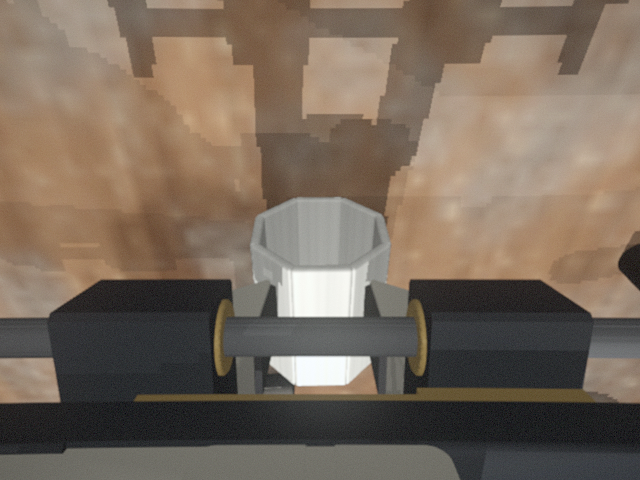

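The pot does sit between the fingers, with its mouth at (320,240), but the tips are squeezing the upper slanted flats. I'll check the reported height against the pictures and the arm model.

Run:
```python
from h import *
import kin
o=get_obs(); print(np.round(o["tool_pos"],1),np.round(kin.fk(o["joint_positions"],kin.P)[0],1),kin.best.cost,np.round(o["joint_positions"],3))
c=cam("wrist"); print(np.round(proj(c,[(589,119.3,56),(589-11.6,119.3,56),(589+11.6,119.3,56),(589,119.3,0),(589,119.3,28),(589-28,119.3,28),(589,52.5,56)]),0).tolist())
t=np.array(c["T_tool_cam"]);print(np.round(t,3).tolist())
s=cam("scene"); print("TCP in scene crop",np.round((proj(s,[o["tool_pos"],(590,52.5,28),(590,119,28),(590,119,56)])-[230,180])*3,0).tolist())
tt=cam("top"); print(np.round((proj(tt,[(590,52.5,56)])-[270,170])*2+[540,0],0))
```

```text
[591.   85.6  16. ] [591.1  84.3  16.3] 5.875179900623711 [ 0.216  0.721  1.454 -0.392  1.075  0.426]
[[315.0, 269.0], [283.0, 270.0], [347.0, 269.0], [315.0, 195.0], [315.0, 228.0], [248.0, 228.0], [316.0, 387.0]]
[[-0.0, 0.968, 0.251, 65.959], [1.0, 0.0, 0.0, 0.011], [0.0, 0.251, -0.968, -194.472], [0.0, 0.0, 0.0, 1.0]]
TCP in scene crop [[230.0, 288.0], [194.0, 291.0], [262.0, 255.0], [261.0, 220.0]]
[[703. 150.]]
```

The pose is consistent in all views, so this grip is bad. I'll open fully, back out, and measure the pot again.

```bash
python3 -m pendant '{"dp":[[0,0,0],[0,0,0],[0,0,0],[0,0,0],[0,0,0],[0,0,0]],"rotation":[[0,0,0],[0,0,0],[0,0,0],[0,0,0],[0,0,0],[0,0,0]]}' 0.0918;  python3 - <<'E'
from h import *
w=cam("wrist"); s=cam("scene")
H=np.zeros((450,800,3),np.uint8); H[:,:450]=crop(s,240,200,150,150,3); H[:306,450:]=crop(w,150,180,350,306,1)[:, :350][:306]; cv2.imwrite("pics/s4.png",H)
E
```

```text
time: 14.18
tool_pos: [590.6, 85.8, 14.1]
tcp_rot: [3.137, 0.349, 1.567]
contact_force: [0.3, -0.5, -0.5]
grip_width: 88.8
finger_force: 0.0Traceback (most recent call last):
  File "<stdin>", line 3, in <module>
ValueError: could not broadcast input array from shape (300,350,3) into shape (306,350,3)
```

Run:
```python
from h import *
w=cam("wrist"); s=cam("scene")
H=np.zeros((600,800,3),np.uint8); H[:450,:450]=crop(s,240,200,150,150,3); H[:300,450:]=w["pixels"][180:480,145:495,::-1]; cv2.imwrite("pics/s4.png",H)
```

```text
(no output)
```

View pics/s4.png

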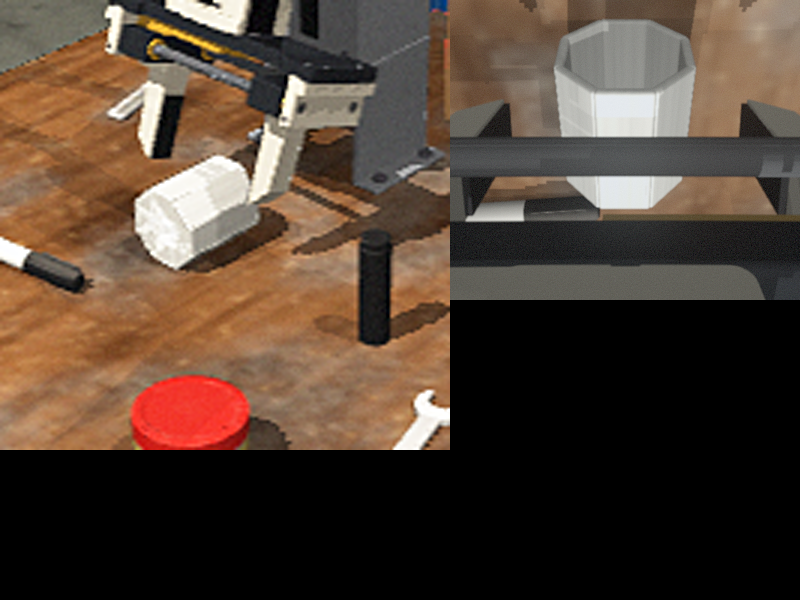

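The pot is undisturbed at (195,210), and the near fingertip is at about (258,203) in the crop, i.e. scene (326,267.7). I'll compare that with where the reported pose puts the tip.

Run:
```python
from h import *
o=get_obs(); C=R.from_euler('xyz',o["tcp_rot"]).as_matrix(); s=cam("scene"); w=cam("wrist"); print(o["grip_width"],np.round(C,2).tolist())
for b in(0,-19,-40):
  for y in(44,63,-44): print(b,y,np.round((proj(s,[o["tool_pos"]+C@[0,y,b]])[0]-[240,200])*3,0),np.round(proj(w,[o["tool_pos"]+C@[0,y,b]])[0]-[145,180]+[450,0],0))
print(np.round((proj(s,[(617,119,28),(600,119,56),(617,52.5,28),(589,52.5,56),(589,52.5,0),(760,-87,42)])-[240,200])*3).tolist())
```

```text
91.63813450495488 [[0.0, 1.0, 0.0], [0.94, -0.0, -0.34], [-0.34, 0.0, -0.94]]
0 44 [245. 252.] [716.  93.]
0 63 [265. 262.] [756.  93.]
0 -44 [156. 208.] [534.  93.]
-19 44 [251. 226.] [725. 107.]
-19 63 [272. 235.] [769. 107.]
-19 -44 [161. 183.] [525. 107.]
-40 44 [258. 197.] [737. 126.]
-40 63 [279. 206.] [786. 126.]
-40 -44 [168. 155.] [513. 126.]
[[260.0, 208.0], [241.0, 164.0], [192.0, 245.0], [161.0, 195.0], [164.0, 265.0], [193.0, 406.0]]
```

Two pictures agree: the real fingertips are about 37 mm short of the reported TCP, so the first grip held only the pot's top rim. I'll put the real grasp point 56 mm behind the reported TCP, go 34 mm deeper and grip again.

```bash
sed -i 's/+19\*z/+56*z/; s/-19\*C/-56*C/; s/tool_pos"\]-19/tool_pos"]-56/' goal.py kin.py; python3 -m pendant '{"dp":[[0,0,0.015],[0,0,0.025],[0,0,0.031],[0,0,0.034],[0,0,0.034]],"rotation":[[0,0,0],[0,0,0],[0,0,0],[0,0,0],[0,0,0]]}' && python3 -m pendant '{"dp":[[0,0,0],[0,0,0],[0,0,0],[0,0,0],[0,0,0],[0,0,0]],"rotation":[[0,0,0],[0,0,0],[0,0,0],[0,0,0],[0,0,0],[0,0,0]]}' 0.03; python3 goal.py 580 92 130 -90 90 1
python3 - <<'E'
from kin import *
q0=D[-1][0]
for p in((575,90),):
    for el in(70,90,160): print(p,el,ik((*p,40),-90,el,1,q0),ik((*p,130),-90,el,1,q0))
for el in(25,35,45):print(el,ik((570,120,45),90,el,-1,q0),ik((570,225,45),90,el,-1,q0))
E
```

```text
time: 15.1
tool_pos: [590.7, 74.1, -17.9]
tcp_rot: [3.137, 0.349, 1.567]
contact_force: [-0.2, -0.1, -0.9]
grip_width: 91.9
finger_force: 0.0
time: 15.85
tool_pos: [590.7, 74.2, -17.7]
tcp_rot: [3.137, 0.349, 1.567]
contact_force: [0.6, -0.2, 1.0]
grip_width: 55.4
finger_force: 30.0
dp [-0.0147, -0.0104, -0.0923] rot [0.004, 0.349, -0.003] TCP-> [580.  92.  74.] q [ 0.2   0.76  1.48 -0.41  1.    0.44] grasp now [590.5  93.3  34.9] F [ 0.6 -0.2  1. ]
(575, 90) 70 (0.0, [0.2, 0.73, 1.53, -0.41, 0.99, 0.44]) (0.0, [0.2, 0.62, 1.46, -0.37, 1.16, 0.36])
(575, 90) 90 (0.0, [0.02, 0.67, 1.59, -0.0, 0.88, 0.02]) (0.0, [0.02, 0.56, 1.52, -0.0, 1.07, 0.02])
(575, 90) 160 (0.0, [-0.46, 1.03, 1.52, 1.01, 1.52, -1.05]) (0.0, [-0.46, 0.87, 1.54, 1.0, 1.59, -0.93])
25 (0.0, [-0.4, 0.96, 1.58, 1.01, 1.42, -1.02]) (0.0, [-0.22, 0.95, 1.64, 1.15, 1.32, -1.01])
35 (0.0, [-0.35, 0.87, 1.61, 0.93, 1.29, -0.94]) (0.0, [-0.18, 0.86, 1.65, 1.06, 1.18, -0.9])
45 (0.0, [-0.3, 0.8, 1.63, 0.83, 1.16, -0.82]) (0.0, [-0.12, 0.79, 1.65, 0.93, 1.06, -0.75])
```

Held at 55.4 mm. Next: lift and turn it mouth-up.

```bash
python3 -m pendant '{"dp":[[-0.005,-0.004,-0.03],[-0.01,-0.007,-0.06],[-0.015,-0.01,-0.092],[-0.02,-0.014,-0.11],[-0.022,-0.016,-0.12],[-0.022,-0.016,-0.12],[-0.022,-0.016,-0.12],[-0.022,-0.016,-0.12]],"rotation":[[0,0,0],[0,0.02,0],[0,0.15,0],[0,0.3,0],[0.004,0.45,-0.003],[0.004,0.6,-0.003],[0.004,0.75,-0.003],[0.004,0.75,-0.003]]}'; python3 goal.py 571 108 110 -90 160 1
```

```text
time: 16.85
tool_pos: [573.8, 91.9, 101.0]
tcp_rot: [-3.139, -0.401, 1.566]
contact_force: [-0.4, -0.1, -2.4]
grip_width: 55.4
finger_force: 30.0
dp [0.0594, -0.003, 0.0361] rot [0.001, 0.821, -0.005] TCP-> [571.  160.6  90.8] q [-0.21  0.55  1.54  0.42  1.18 -0.4 ] grasp now [573.8  70.  152.5] F [-0.4 -0.1 -2.4]
```

```bash
python3 -m pendant '{"dp":[[0.008,0,0.005],[0.016,-0.001,0.01],[0.025,-0.001,0.015],[0.035,-0.002,0.021],[0.045,-0.003,0.027],[0.059,-0.003,0.036],[0.059,-0.003,0.036],[0.059,-0.003,0.036]],"rotation":[[0,0.15,0],[0,0.3,0],[0,0.45,-0.003],[0,0.6,-0.005],[0.001,0.72,-0.005],[0.001,0.821,-0.005],[0.001,0.821,-0.005],[0.001,0.821,-0.005]]}'; python3 goal.py 571 108 50 -90 160 1
```

```text
time: 17.85
tool_pos: [571.2, 163.3, 92.4]
tcp_rot: [3.131, -1.218, 1.587]
contact_force: [0.6, 0.2, -2.1]
grip_width: 55.6
finger_force: 30.0
dp [-0.0587, -0.0005, 0.0187] rot [-0.005, 0.003, 0.006] TCP-> [571.  160.6  30.8] q [-0.42  0.89  1.58  1.03  1.54 -0.97] grasp now [571.5 110.8 111.8] F [ 0.6  0.2 -2.1]
```

```bash
python3 -m pendant '{"dp":[[-0.02,0,0.007],[-0.04,0,0.013],[-0.055,0,0.018],[-0.059,0,0.019],[-0.063,-0.0005,0.02],[-0.063,-0.0005,0.02]],"rotation":[[-0.005,0.003,0.006],[-0.005,0.003,0.006],[-0.005,0.003,0.006],[-0.005,0.003,0.006],[-0.005,0.003,0.006],[-0.005,0.003,0.006]]}'; python3 goal.py 571 108 41 -90 160 1
```

```text
time: 18.6
tool_pos: [571.0, 160.1, 26.3]
tcp_rot: [-3.14, -1.225, 1.567]
contact_force: [0.9, 0.5, -2.6]
grip_width: 55.8
finger_force: 30.0
dp [-0.004, -0.0, 0.002] rot [0.002, -0.003, -0.001] TCP-> [571.  160.6  21.8] q [-0.42  1.01  1.57  1.04  1.49 -1.06] grasp now [570.9 107.4  45.3] F [ 0.9  0.5 -2.6]
```

```bash
python3 -m pendant '{"dp":[[-0.002,0,0.001],[-0.003,0,0.0015],[-0.004,0,0.002],[-0.004,0,0.002]],"rotation":[[0.002,-0.003,-0.001],[0.002,-0.003,-0.001],[0.002,-0.003,-0.001],[0.002,-0.003,-0.001]]}'; python3 -m pendant '{"dp":[[-0.001,0,0],[-0.001,0,0]],"rotation":[[0,0,0],[0,0,0]]}'; python3 goal.py 571 108 41 -90 160 1
```

```text
time: 19.1
tool_pos: [570.9, 160.7, 21.9]
tcp_rot: [-3.14, -1.222, 1.569]
contact_force: [0.9, 0.0, -2.5]
grip_width: 55.5
finger_force: 30.0
time: 19.35
tool_pos: [570.9, 160.3, 20.9]
tcp_rot: [-3.14, -1.222, 1.569]
contact_force: [-1.1, -0.2, -2.0]
grip_width: 55.7
finger_force: 30.0
dp [0.001, 0.0001, -0.0001] rot [-0.0, 0.0, -0.001] TCP-> [571.  160.6  21.8] q [-0.42  1.02  1.57  1.04  1.48 -1.07] grasp now [570.9 107.7  40. ] F [-1.1 -0.2 -2. ]
```

```bash
python3 -m pendant '{"dp":[[-0.001,0,0.0003],[-0.001,0,0.0003]],"rotation":[[0,0,0],[0,0,0]]}';python3 -m pendant '{"dp":[[-0.001,0,0.0003],[-0.001,0,0.0003]],"rotation":[[0,0,0],[0,0,0]]}'
```

```text
time: 19.6
tool_pos: [571.0, 160.3, 19.9]
tcp_rot: [-3.14, -1.222, 1.569]
contact_force: [0.3, -0.1, -2.7]
grip_width: 55.4
finger_force: 30.0
time: 19.85
tool_pos: [570.9, 160.3, 19.9]
tcp_rot: [3.141, -1.223, 1.571]
contact_force: [-2.2, -1.9, 5.7]
grip_width: 56.0
finger_force: 30.0
```

```bash
python3 -m pendant '{"dp":[[0,0,0],[0,0,0],[0,0,0],[0,0,0],[0,0,-0.02],[0.01,0,-0.045],[0.015,0,-0.065],[0.015,0,-0.065]],"rotation":[[0,0,0],[0,0,0],[0,0,0],[0,0,0],[0,0,0],[0,0,0],[0,0,0],[0,0,0]]}' 0.0918
python3 - <<'E'
from h import *
c=cam("scene"); t=cam("top")
H=np.zeros((600,800,3),np.uint8); H[:480,:480]=crop(c,235,165,160,160,3); H[:320,480:]=crop(t,230,190,160,160,2); cv2.imwrite("pics/s5.png",H)
E
python3 goal.py 571 40 40 90 30 -1
```

```text
time: 20.85
tool_pos: [572.1, 101.9, 56.4]
tcp_rot: [3.134, -1.22, 1.575]
contact_force: [-0.1, 0.8, -0.4]
grip_width: 91.8
finger_force: 0.0
dp [-0.0459, 0.0, 0.0003] rot [0.0, -0.174, -0.001] TCP-> [571.   88.5  12. ] q [-0.51  0.97  1.52  0.96  1.57 -1.01] grasp now [571.   51.3  74.5] F [ 0.3 -0.   0. ]
```

View pics/s5.png

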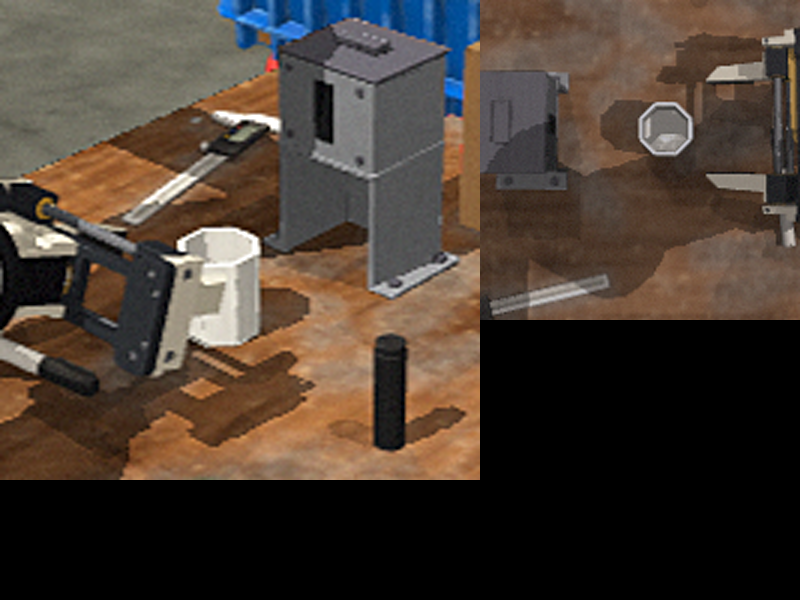

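The pot stands mouth-up, released, with its rim centre at top (323,254.5). It is in line with the gate and the bystanders are in place. That was my tenth picture, so from here I use numbers only.

```bash
cat > pot.py <<'E'
from h import *
def rim():
    t=cam("top"); im=t["pixels"]; x0,y0=295,232
    g=im[y0:y0+46,x0:x0+60].astype(int); m=((g.min(2)>120)&(np.ptp(g,2)<35)).astype(np.uint8)
    cs,_=cv2.findContours(m,cv2.RETR_EXTERNAL,cv2.CHAIN_APPROX_NONE,offset=(x0,y0)); k=max(cs,key=cv2.contourArea)
    w=cast(t,k[:,0]+0.0,66)[:,:2].astype(np.float32); q=cv2.moments(w); print("rim",np.round([q['m10']/q['m00'],q['m01']/q['m00']],1),"box",np.round([w.min(0),w.max(0)],1).tolist(),cv2.boundingRect(k))
    return t
E
python3 - <<'E'
from pot import *
t=rim(); o=get_obs(); C=R.from_euler('xyz',o["tcp_rot"]).as_matrix()
for b in(30,37,44): print(b,np.round(proj(t,[o["tool_pos"]+C@[0,s*46,-b] for s in(1,-1)]),1).tolist(),"seen u~343")
E
python3 goal.py 570.5 53 37 90 30 -1
```

```text
rim [570.4 114.2] box [[543.0, 87.5], [597.5, 142.0]] (309, 241, 27, 27)
30 [[340.3, 231.9], [340.4, 275.8]] seen u~343
37 [[343.4, 231.8], [343.6, 275.8]] seen u~343
44 [[346.6, 231.7], [346.8, 275.8]] seen u~343
dp [-0.0443, -0.0001, 0.0129] rot [-0.001, -0.175, -0.001] TCP-> [570.5 101.5   9. ] q [-0.51  0.97  1.52  0.96  1.57 -1.01] grasp now [570.7  51.9  74.2] F [-0.7  0.2 -0.9]
```

```bash
python3 -m pendant '{"dp":[[-0.01,0,0],[-0.02,0,0.004],[-0.03,0,0.008],[-0.044,0,0.013],[-0.044,0,0.013],[-0.044,0,0.013],[-0.044,0,0.013],[-0.044,0,0.013]],"rotation":[[0,-0.1,0],[-0.001,-0.175,-0.001],[-0.001,-0.175,-0.001],[-0.001,-0.175,-0.001],[-0.001,-0.175,-0.001],[-0.001,-0.175,-0.001],[-0.001,-0.175,-0.001],[-0.001,-0.175,-0.001]]}' 0.02; python3 goal.py 570.5 53 37 90 30 -1; python3 goal.py 570.5 153 37 90 30 -1
```

```text
time: 22.0
tool_pos: [571.1, 101.3, 9.6]
tcp_rot: [3.139, -1.047, 1.572]
contact_force: [0.4, 0.3, 0.1]
grip_width: 21.2
finger_force: 0.0
dp [-0.0004, -0.0006, 0.0005] rot [0.001, 0.001, 0.001] TCP-> [570.5 101.5   9. ] q [-0.47  0.95  1.55  0.9   1.41 -1.  ] grasp now [571.   52.8  37.6] F [0.4 0.3 0.1]
dp [0.0496, -0.0006, 0.087] rot [0.001, 0.001, 0.001] TCP-> [570.5 201.5   9. ] q [-0.47  0.95  1.55  0.9   1.41 -1.  ] grasp now [571.   52.8  37.6] F [0.4 0.3 0.1]
```

```bash
python3 -m pendant '{"dp":[[0.005,0,0.0087],[0.009,0,0.0156],[0.013,0,0.0225],[0.017,0,0.0294],[0.021,0,0.0364],[0.025,-0.0003,0.0433],[0.029,-0.0005,0.0502],[0.033,-0.0005,0.0572]],"rotation":[[0,0,0],[0,0,0],[0,0,0],[0,0,0],[0,0,0],[0,0,0],[0,0,0],[0,0,0]]}'; python3 -c "
from pot import *
rim()"; python3 goal.py 570.5 117 37 90 30 -1
```

```text
time: 23.0
tool_pos: [570.5, 168.0, 9.4]
tcp_rot: [3.14, -1.047, 1.572]
contact_force: [-0.7, -2.0, 1.5]
grip_width: 20.0
finger_force: 1.1
rim [560.4 157.4] box [[542.9000244140625, 139.89999389648438], [597.5, 171.60000610351562]] (295, 241, 16, 27)
dp [-0.0021, 0.0004, -0.0028] rot [-0.0, -0.0, 0.0] TCP-> [570.5 165.5   9. ] q [-0.37  0.93  1.61  0.98  1.33 -1.  ] grasp now [570.1 120.5  37.4] F [-0.1 -0.6 -0.4]
```

```bash
python3 -m pendant '{"dp":[[0.004,0,0.0069],[0.008,0,0.0138],[0.012,0,0.0208],[0.016,0,0.0277],[0.02,0,0.0346],[0.024,0,0.0416],[0.028,0,0.0485],[0.032,0,0.0554]],"rotation":[[0,0,0],[0,0,0],[0,0,0],[0,0,0],[0,0,0],[0,0,0],[0,0,0],[0,0,0]]}';  python3 goal.py 570.5 217 37 90 30 -1
```

```text
time: 24.05
tool_pos: [570.5, 232.0, 9.3]
tcp_rot: [3.14, -1.047, 1.572]
contact_force: [0.4, -2.2, 1.3]
grip_width: 20.1
finger_force: 1.0
dp [0.0165, 0.0, 0.0291] rot [0.001, 0.001, 0.0] TCP-> [570.5 265.5   9. ] q [-0.26  0.92  1.65  1.07  1.27 -0.99] grasp now [570.4 183.5  37.3] F [ 0.4 -2.2  1.3]
```

```bash
python3 -m pendant '{"dp":[[0.0025,0,0.0043],[0.005,0,0.0087],[0.0075,0,0.013],[0.01,0,0.0173],[0.012,0,0.0208],[0.0135,0,0.0234],[0.0145,0,0.0251],[0.0145,0,0.0251]],"rotation":[[0,0,0],[0,0,0],[0,0,0],[0,0,0],[0,0,0],[0,0,0],[0,0,0],[0,0,0]]}' && python3 -m pendant '{"dp":[[0.0005,0,0.0009],[0.001,0,0.0017],[0.0015,0,0.0026],[0.002,0,0.0035]],"rotation":[[0,0,0],[0,0,0],[0,0,0],[0,0,0]]}'
```

```text
time: 25.05
tool_pos: [570.4, 260.6, 9.3]
tcp_rot: [3.14, -1.047, 1.572]
contact_force: [-0.6, -0.7, 0.4]
grip_width: 19.8
finger_force: 0.4
time: 25.55
tool_pos: [570.5, 264.5, 9.3]
tcp_rot: [3.14, -1.047, 1.572]
contact_force: [0.1, -2.0, 1.5]
grip_width: 19.9
finger_force: 1.0
```

```bash
for i in 1; do python3 -m pendant '{"dp":[[0.0003,0,0.0005],[0.0006,0,0.001],[0.0009,0,0.0015],[0.001,0,0.0017]],"rotation":[[0,0,0],[0,0,0],[0,0,0],[0,0,0]]}'; done
```

```text
time: 26.05
tool_pos: [570.5, 266.5, 9.2]
tcp_rot: [3.14, -1.047, 1.572]
contact_force: [-0.6, -2.3, 0.6]
grip_width: 20.1
finger_force: 1.0
```

```bash
python3 -m pendant '{"dp":[[0.0003,0,0.0005],[0.0006,0,0.001],[0.0009,0,0.0015],[0.001,0,0.0017]],"rotation":[[0,0,0],[0,0,0],[0,0,0],[0,0,0]]}'
```

```text
time: 26.55
tool_pos: [570.5, 268.5, 9.3]
tcp_rot: [3.14, -1.047, 1.572]
contact_force: [-0.3, -2.2, 1.1]
grip_width: 19.7
finger_force: 1.0
```

```bash
python3 -m pendant '{"dp":[[0.0003,0,0.0005],[0.0006,0,0.001],[0.0009,0,0.0015],[0.001,0,0.0017]],"rotation":[[0,0,0],[0,0,0],[0,0,0],[0,0,0]]}'; python3 -m pendant '{"dp":[[0.0003,0,0.0005],[0.0006,0,0.001],[0.0006,0,0.001]],"rotation":[[0,0,0],[0,0,0],[0,0,0]]}'
```

```text
time: 27.05
tool_pos: [570.7, 269.4, 9.2]
tcp_rot: [3.139, -1.046, 1.572]
contact_force: [-2.5, -9.7, 2.7]
grip_width: 19.8
finger_force: 5.2
time: 27.42
tool_pos: [571.0, 269.7, 9.1]
tcp_rot: [3.138, -1.045, 1.572]
contact_force: [-2.9, -15.9, 4.0]
grip_width: 20.0
finger_force: 8.7
```

```bash
python3 -m pendant '{"dp":[[-0.003,0,-0.005],[-0.01,0,-0.017],[-0.02,0,-0.035],[-0.03,0,-0.052],[-0.04,0,-0.07],[-0.04,0,-0.085],[-0.03,0,-0.1],[-0.03,0,-0.1]],"rotation":[[0,0,0],[0,0,0],[0,0,0],[0,0,0],[0,0,0],[0,0,0],[0,0,0],[0,0,0]]}'
python3 - <<'E'
from h import *
s=cam("scene"); g=s["pixels"].astype(int)
# pot through the gate: near-white pixels within the gate opening in the scene view
m=((g.min(2)>130)&(np.ptp(g,2)<30)).astype(np.uint8); m[:, :325]=0;m[:,368:]=0;m[:195]=0;m[265:]=0
n,l,st,ce=cv2.connectedComponentsWithStats(m); print([ (st[i].tolist(),np.round(ce[i]).tolist()) for i in range(1,n) if st[i,4]>40])
print("predicted near flat corners, rim, base",np.round(proj(s,[(558.9,239.5,66),(582.1,239.5,66),(558.9,239.5,0),(582.1,239.5,0),(542.5,255,66),(542.5,255,0)])).tolist())
t=cam("top")["pixels"]; r=cv2.imread("pics/top0.png")[:,:,::-1]
d=(np.abs(t.astype(int)-r).max(2)>60)
for n,(x,y,w,h) in dict(marker=(368,248,24,70),tin=(396,150,38,38),sleeve=(328,160,18,24),potB=(405,288,34,34),holder=(225,100,40,50)).items(): print(n,int(d[y:y+h,x:x+w].sum()))
E
```

```text
time: 28.42
tool_pos: [571.4, 169.4, 35.1]
tcp_rot: [3.134, -1.046, 1.576]
contact_force: [-0.2, -0.3, -0.7]
grip_width: 20.4
finger_force: 0.0
[([325, 204, 36, 50, 490], [349.0, 235.0])]
predicted near flat corners, rim, base [[345.0, 225.0], [352.0, 229.0], [345.0, 251.0], [352.0, 255.0], [344.0, 221.0], [344.0, 247.0]]
marker 402
tin 0
sleeve 0
potB 93
holder 0
```

```bash
python3 -m pendant '{"dp":[[0.03,0,-0.018],[0.07,0,-0.04],[0.12,0,-0.07],[0.15,0.02,-0.087],[0.15,0.05,-0.087],[0.15,0.09,-0.087],[0.15,0.1,-0.087],[0.15,0.1,-0.087]],"rotation":[[0,0,0],[0,0,0],[0,0,0],[0,0,0],[0,0,0],[0,0,0],[0,0,0],[0,0,0]]}'
python3 - <<'E'
from h import *
r=cv2.imread("pics/top0.png")[:,:,::-1]
for nm in("top","scene"):
    c=cam(nm); t=c["pixels"].astype(int)
    if nm=="top":
        B=dict(marker=(365,245,30,75),potB=(400,285,40,40)); 
        for n,(x,y,w,h) in B.items():
            for lab,im in(("before",r.astype(int)),("now",t)):
                g=im[y:y+h,x:x+w]; m=((g.min(2)>105)&(np.ptp(g,2)<45)); p=np.argwhere(m); print(n,lab,len(p),p.min(0)+[y,x],p.max(0)+[y,x],np.round(p.mean(0)+[y,x],1))
    else:
        r2=cv2.imread("pics/scene0.png")[:,:,::-1].astype(int)
        for n,(x,y,w,h) in dict(marker=(215,268,58,32),sleeve=(352,270,24,50)).items():
            for lab,im in(("before",r2),("now",t)):
                g=im[y:y+h,x:x+w]; m=(g.min(2)>165) if n=="marker" else (g.max(2)<40); p=np.argwhere(m); print("scene",n,lab,len(p),np.round(p.mean(0)+[y,x],1))
E
```

```text
time: 29.52
tool_pos: [669.7, 170.4, 206.0]
tcp_rot: [-3.14, -1.047, 1.571]
contact_force: [-0.4, -0.4, -0.0]
grip_width: 20.3
finger_force: 0.0
marker before 217 [274 378] [313 387] [293.4 382.6]
marker now 215 [274 379] [313 387] [293.9 382.7]
potB before 605 [289 408] [317 435] [303.4 421.7]
potB now 614 [289 408] [317 435] [303.3 421.6]
scene marker before 195 [279.7 233.9]
scene marker now 195 [279.7 233.8]
scene sleeve before 328 [297.5 364.5]
scene sleeve now 359 [295.9 364.6]
```

Every bystander is where it started, and the pot reached the stop (the push force rose to 16 N). I'm handing the job in.

```bash
python3 -c "
from plant import workorder
print(workorder.close_job())"
```

```text
the job is handed in; nothing more can be done
None
```

The job is handed in at about 30 s: I turned the pot over, stood it mouth-up on the open bench, let go of it, and pushed it in through the gate until the push force rose to 16 N at the stop; its final position was not viewed in a picture. The marker, tin, sleeve, holder and look-alike pot checked unmoved.

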